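Clip the paint roller onto its axle

TASK

The white roller of the slat-painting unit has slid out along its axle: push it fully home against its stop, which uncovers the black groove near the free end of the axle. Then take the orange spring clip out of its wooden block and press it down, mouth first, into that groove until it snaps fully home around the axle, and let go. Leave the blue clip (for a thicker axle) and the other things on the bench where they are.

Things in the scene. Friction and masses are not known exactly. Their poses are not given: they have to be found in the camera images.
- axle_groove (a point): Centre of the groove, on the axis of the level, fixed steel axle (diameter 32 mm, 100 mm above the bench). y is the axle's axis (+y to the stop and blue upright, -y to the free end, 40 mm away), z up. The groove is black; floor 24 mm in diameter and 17 mm wide, flanks sloping out to 21 mm wide at the axle's surface. Free all round once the roller is home.
- stand: The painting unit, bolted down. Origin on the bench under axle_groove, same axes. A blue upright (110 mm wide, 165 mm high) spans y = 160 to 195 mm, a motor behind it reaches to 250 mm; a base plate and an empty tray (to 40 mm high) lie under the roller from y = 30 mm on.
- roller (a joint): Position of the roller along its axle, in m: 0.040 = fully home against its stop, 0 = furthest out (40 mm toward the free end; it cannot come off). It starts between 0 and 0.016, where it hides the groove. It slides with 2 to 3 N of friction and stays where it is left.
- roller_face (a point): Centre of the -y end face of the white roller sleeve (hard, 90 mm in diameter, 110 mm long toward +y), on the axle's axis, axes as axle_groove; moves with the roller; 35 mm to +y of the groove's centre when home. A grey hub, 44 mm in diameter, stands 24 mm out of this face toward -y; the bare ring of the face, 22 to 45 mm from the axis, can be pushed on.
- clip_tab (a point): Grip point on the tab of the orange spring clip. The clip stands upright in a block, mouth down: z up, y the bore's axis (clip 10 mm thick), x across its width. Tab 24 mm wide (x), 10 mm thick (y), reaching 23 mm above this point; 40 mm wide shoulders top out 26 mm below it. Clip 43 mm wide, 83 mm high, about 84 g; a half turn about z makes no difference.
- clip_bore (a point): Centre of the orange clip's bore, 47 mm below clip_tab, same axes; comes to axle_groove when seated, y along the axle. Two sprung jaws with round tips, 17 mm clear, 9 mm below this point: they touch the groove floor with this point about 19 mm above the axle's axis, spread as the clip is pressed down (6 to 10 N) and snap shut over the last 9 mm. Play in the groove 3.5 mm each way.
- block_a: Fixed wooden block (74 mm along x, 44 mm along y, 30 mm high; origin under its centre) whose slot along x holds the orange clip: the slot is 20 mm deep and 1 mm wider than the clip on each side, so lift the clip straight up by at least 30 mm.
- blue_clip_tab (a point): The same point of the similar but larger blue clip in a second fixed wooden block, 96 x 44 x 30 mm (tab 24 x 10 mm; ring about 62 mm wide). Not to be used or moved. Which of the two block places is which varies.
- tin: Closed paint tin, 100 mm in diameter, 115 mm high, origin under its centre. Bystander.
- brush: Paint brush with a red handle, 200 mm long, lying. Bystander.
- tape: Roll of yellow tape, 100 mm in diameter, 24 mm high, lying flat. Bystander.
- offcut: Timber offcut 100 x 45 x 21 mm. Bystander.
- jar: Glass jar, 68 mm in diameter, 90 mm high. Bystander.
- screwdriver: Screwdriver, 180 mm long, lying. Bystander.

How it is judged:
On the way:
1. the roller is pushed home against its stop (value of joint roller above 0.037 m), for 0.2 s.
At the end, for the whole second after the job is handed in: The orange clip sits in the groove of the axle: its bore centre within 6 mm of the groove's centre and not more than 3 mm off the axle's axis up, down or to either side, and its bore axis within 0.15 rad of the axle; the roller is home to within 4 mm (distance between clip_bore and axle_groove below 0.006 m and z of clip_bore in the frame of axle_groove between -0.003 and 0.003 m and x of clip_bore in the frame of axle_groove between -0.003 and 0.003 m and angle between the y axis of clip_bore and the y axis of axle_groove, either way round below 0.15 rad and value of joint roller above 0.036 m); the robot touches nothing.
It fails at once if the blue clip is moved by more than 20 mm (distance of blue_clip_tab from where it was at the start of the episode above 0.02 m).
It fails at once if the tin, brush, tape, offcut, jar or screwdriver is moved by more than 40 mm (distance of any of tin, brush, tape, offcut, jar, screwdriver from where it was at the start of the episode above 0.04 m).
It also fails if it takes over 58 s, if anything falls off the work surface, if the arm or the gripper's body presses on something with over 40 N, if the wrist force passes 120 N, or if a joint passes its speed limit or range.

ROBOT

A 6-joint arm with a two-finger parallel gripper is mounted at the origin on the work surface. World frame = base frame: x ahead of the robot, y to its left, z up, the work surface at z = 0. Lengths are in m, angles in rad, forces in N, time in s.
With the tool pointing down it reaches from about 0.375 to 0.9 m from the base axis. Payload 3.1 kg.
Tool frame: the origin (TCP) lies midway between the tips of the shut fingers; the grasp point (between the pads) lies 19 mm behind it; z points along the fingers, x is the direction in which the jaws open and shut, and the axes are right-handed (so a half turn about z gives the same grasp; the last joint's range is limited). The gripper opens to 85 mm and grips with 20 to 120 N. Pads are 22 mm wide; open, the fingers measure 114 mm over their backs; the gripper's body (76 mm by 85 mm) begins 54 mm behind the grasp point. The pads swing forward as they close: fully open they stand 13 mm farther back than shut.
Start: joints at [1.119, 0.527, 1.433, -0, 1.181, -0.178], TCP at [0.168, 0.602, 0.231] pointing down, gripper open.
Joint ranges: [-3.08, 3.08], [-0.75, 2.2], [0.22, 2.44], [-1.43, 4.57], [0, 2.65], [-2.85, 2.85]. Speed limits (rad/s): [2.79, 2.79, 3.14, 3.14, 3.14, 3.14].

INTERFACE

Orientations are given as a unit quaternion [x, y, z, w].
In Python, from station import * gives the robot as it stands.
- The arm moves only by the tool servo_tool, never from a script. Its argument "targets" is a list of rows, each a list of 6 numbers: the shift along the tool's x, y, z in mm, then the turn, a rotation vector about the tool's x, y, z in degrees. A call has 1 to 10 rows; each row is the pose to reach, as a shift and turn from the pose commanded when the call began, along the tool's axes at that moment; what a row does not reach only later rows make up. A row lasts 1/8 s, in which the tool goes at most 62.5 mm and 10.7 degrees, less where a joint would pass 70% of its speed; a pose out of reach is approached as far as the arm can. A call with a gripper value outside its range is refused whole. "gripper" is the finger opening in mm, from 0 to 85.4, set as the call begins (left out, the last holds). The fingers move at their own pace and stop on an object; "newtons" is the grip in N (left out, the last holds). Time passes only in rows, so rows that repeat a pose let the fingers close. It gives the time, the measured TCP pose, the force and the opening at its end, in the units of the state.
- sense(): the state, without advancing time (a new reading comes with each control period).
- snapshot(name): name is "side" or "top" or "wrist"; returns a dict with "color" (384x512x3 uint8, red, green, blue), "vfov" (degrees; the focal length in pixels is half the picture's height over the tangent of half this angle, whatever the lens; pixels are square), "cx", "cy" (the principal point, pixels), "D" ([k1, k2, p1, p2, k3] as OpenCV has them; the pictures are not rectified), "R" (3x3) and "t" (3): a world point X has camera coordinates R X + t. Camera axes: x right, y down, z forward; pixel columns grow to the right and rows downward; lengths in m; the calibration is good to about 2 mm. A picture is of the moment at which its call begins. There is no depth.
- sign_off(): hands the job in, once; it reports no verdict.
The state is a dict: "t": time; "q": joint angles; "qd": joint speeds; "tau": joint torques, N m; "tcp_pos": TCP position; "tool_rot": TCP orientation; "force": force on the tool from outside, world axes, zero at the start; "ft_torque": the same for the moment, N m; "finger_gap": opening from 0.0 (shut) to 1.0 (fully open).
Only numpy, scipy, OpenCV 4.12 (cv2) and the standard library are available. Lean on these libraries where they do the work, as an engineer would, in place of code of your own. Each camera call takes 0.05 s, during which the arm holds its last target. There are 200 camera calls.

## Working session

There is one attempt and no reset: what is moved stays moved. The work goes in short steps, Python scripts to look and compute and a tool call to move; the robot and the scene stay as the last step left them, time stands still between calls to the robot, and variables do not carry over. Pictures are saved under pics/ and viewed, about 8 in all and at most 12, crops included, and the job is handed in when it is done.

Besides the shell and the picture viewer there is one more tool, called after "Request:" as name([rows], argument=value, ...), one row to a line, values as JSON. servo_tool: Moves the arm, as the interface text tells. Its arguments: {"type":"object","properties":{"targets":{"type":"array","items":{"type":"array","items":{"type":"number"}}},"gripper":{"type":"number"},"newtons":{"type":"number"}},"required":["targets"]}

```bash
mkdir -p pics
cat > h.py <<'E'
import numpy as np, cv2, json
from station import *
def shot(n,f):
    s=snapshot(n); cv2.imwrite(f'pics/{f}.png',s['color'][:,:,::-1])
    np.savez(f'pics/{f}.npz',**{k:np.array(v) for k,v in s.items()}); return s
def K(s):
    f=192/np.tan(np.radians(float(s['vfov']))/2); return np.array([[f,0,float(s['cx'])],[0,f,float(s['cy'])],[0,0,1]])
def ray(s,uv):
    p=cv2.undistortPoints(np.array([[uv]],float),K(s),np.array(s['D'],float)).ravel()
    R=np.array(s['R']);t=np.array(s['t']); return -R.T@t, R.T@np.array([p[0],p[1],1])
def onz(s,uv,z):
    o,d=ray(s,uv); return o+d*(z-o[2])/d[2]
def proj(s,X):
    return cv2.projectPoints(np.array(X,float).reshape(-1,1,3),cv2.Rodrigues(np.array(s['R'],float))[0],np.array(s['t'],float),K(s),np.array(s['D'],float))[0].reshape(-1,2)
def tri(obs):
    A=0;b=0
    for s,uv in obs:
        o,d=ray(s,uv); d=d/np.linalg.norm(d); P=np.eye(3)-np.outer(d,d); A=A+P;b=b+P@o
    return np.linalg.solve(A,b)
def load(f): return dict(np.load(f'pics/{f}.npz'))
E
python3 - <<'E'
from h import *
a=shot('top','top0');b=shot('side','side0')
st=sense();print(st['tool_rot'],st['tcp_pos'],st['force'],st['t'])
for s in(a,b): print(-np.array(s['R']).T@s['t'],s['vfov'])
i=np.hstack([a['color'],b['color']])[:,:,::-1]
cv2.imwrite('pics/top0b.png',cv2.resize(a['color'][:,:,::-1],(800,600)));cv2.imwrite('pics/side0b.png',cv2.resize(b['color'][:,:,::-1],(800,600)))
E
```

```text
[ 7.96676557e-01  6.04405034e-01 -8.98355594e-04  4.59747259e-04] [0.16807098 0.60129618 0.23041606] [-0.51446775 -0.59643283 -0.26426082] 0.1
[0.34703116 0.01465985 1.49466406] 46.327800868857295
[ 0.17500193 -0.86599479  0.78145394] 53.99817056625934
```

View pics/top0b.png

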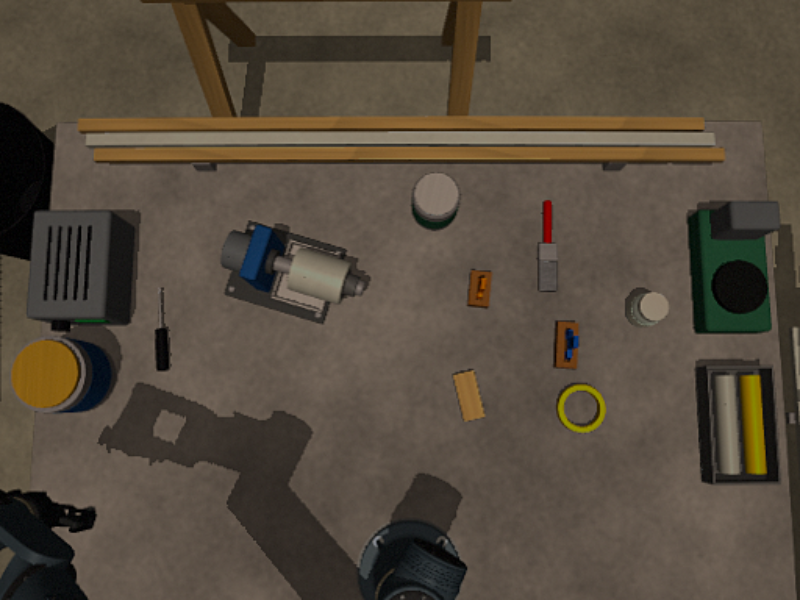

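View pics/side0b.png

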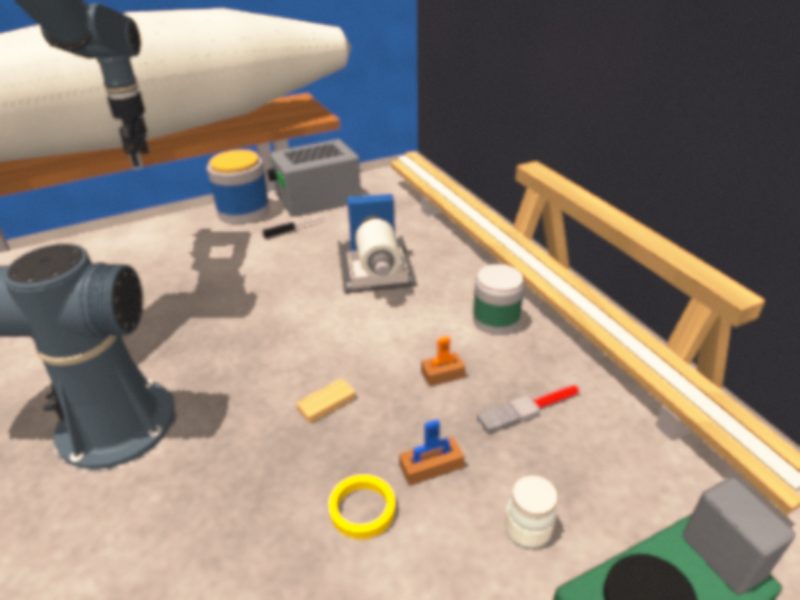

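The overview shows the painting unit around (300,275), with its free end to the right. The orange clip is at (481,288) and the blue clip at (570,345) in the top view. Next I'll enlarge crops of these.

Run:
```python
from h import *
a=cv2.imread('pics/top0.png');b=cv2.imread('pics/side0.png')
# crops 100x75 -> 400x300
def c(i,x,y,w=100,h=75): return cv2.resize(i[y:y+h,x:x+w],(400,300),interpolation=cv2.INTER_CUBIC)
g=1.6
im=np.vstack([np.hstack([c(a,140,138),c(a,283,160,50,37)]),np.hstack([c(b,200,115),c(b,255,205,50,37)])])
cv2.imwrite('pics/c0.png',np.clip(im*g,0,255))
```

```text
[ WARN:0@0.212] global loadsave.cpp:1063 imwrite_ Unsupported depth image for selected encoder is fallbacked to CV_8U.
```

View pics/c0.png

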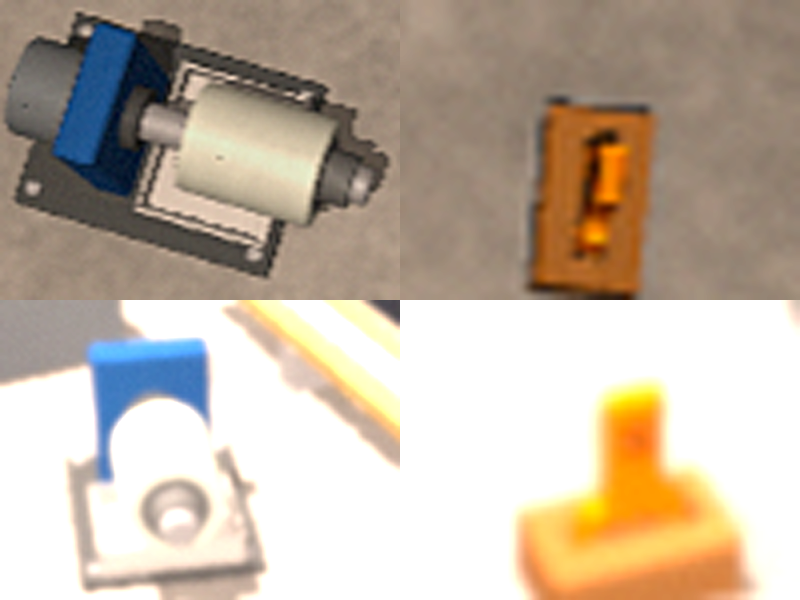

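Run:
```python
from h import *
s=load('top0');d=load('side0')
T=lambda x,y:(140+x/4-.4,138+y/4-.4)
B=lambda x,y:(283+(x-400)/8-.4,160+y/8.108-.4)
print('axle', onz(s,T(163,123),.1), onz(s,T(374,181),.1))
print('upr',[onz(s,T(*p),.165).round(4) for p in [(97,25),(135,32),(97,165),(57,157)]])
P=[onz(s,B(*p),.03).round(4) for p in [(550,105),(655,112),(632,295),(535,287)]]
print('block',P,np.mean(P,0))
# tab top z: block z + ? use triangulation of tab top centre
S=lambda x,y:(255+x/8-.4-50,205+(y-300)/8.108-.4)
S=lambda x,y:(255+(x-400)/8-.4,205+(y-300)/8.108-.4)
print('tabtop',tri([(s,B(614,160)),(d,S(632,395))]))
# axle tip centre from side
D=lambda x,y:(200+x/4-.4,115+(y-300)/4-.4)
print('tip',tri([(s,T(374,181)),(d,D(180,528))]))
```

```text
axle [0.62647753 0.25898165 0.1       ] [0.57948023 0.09145637 0.1       ]
upr [array([0.6897, 0.2998, 0.165 ]), array([0.6841, 0.2706, 0.165 ]), array([0.5814, 0.2967, 0.165 ]), array([0.5876, 0.3271, 0.165 ])]
block [array([ 0.6253, -0.1311,  0.03  ]), array([ 0.6223, -0.1746,  0.03  ]), array([ 0.5467, -0.1636,  0.03  ]), array([ 0.5501, -0.1237,  0.03  ])] [ 0.5861  -0.14825  0.03   ]
tabtop [ 0.59013009 -0.14952448  0.08963697]
tip [0.57662424 0.09174466 0.10533502]
```

```bash
cat >> h.py <<'E'
from scipy.spatial.transform import Rotation as Rn
def plan(p,yaw=None):
    s=sense();R=Rn.from_quat(s['tool_rot']);d=R.inv().apply(np.array(p)-s['tcp_pos'])*1e3
    r=0
    if yaw is not None:
        y=np.radians(yaw);M=np.array([[np.cos(y),np.sin(y),0],[np.sin(y),-np.cos(y),0],[0,0,-1]])
        r=(R.inv()*Rn.from_matrix(M)).as_rotvec(degrees=True)
    print('t',round(s['t'],2),'tcp',np.round(s['tcp_pos'],4),'shift',np.round(d,1),'rot',np.round(r,2),'F',np.round(s['force'],1),'yaw',np.degrees(np.arctan2(*R.as_matrix()[1::-1,0])).round(2))
E
python3 -c "
from h import *
plan((0.5765,0.082,0.25),74.4)"
```

```text
t 0.1 tcp [0.1681 0.6013 0.2304] shift [-390.1  533.2  -19. ] rot [-0.02  0.11 -0.03] F [-0.5 -0.6 -0.3] yaw 74.37
```

Request:
servo_tool([
  [-20,27,-10,0,0,0],
  [-50,68,-20,0,0,0],
  [-80,110,-20,0,0,0],
  [-115,157,-20,0,0,0],
  [-150,205,-20,0,0,0],
  [-185,253,-20,0,0,0],
  [-220,300,-20,0,0,0],
  [-255,348,-20,0,0,0],
  [-285,390,-20,0,0,0],
  [-310,424,-20,0,0,0],
], gripper=0)

```text
t: 1.35
tcp_pos: [0.4942, 0.1872, 0.251]
tool_rot: [0.797, 0.604, -0.0, -0.0]
force: [0.1, -0.9, 0.2]
finger_gap: -0.002
```

Request:
servo_tool([
  [-30,41,0,0,0,0],
  [-60,82,0,0,0,0],
  [-75,102,0,0,0,0],
  [-80,109,0,0,0,0],
  [-80,109,0,0,0,0],
  [-80,109,0,0,0,0],
])

```text
t: 2.1
tcp_pos: [0.5754, 0.0841, 0.2513]
tool_rot: [0.796, 0.605, -0.0, -0.001]
force: [-0.0, 0.7, -0.1]
finger_gap: 0.002
```

Run:
```python
from h import *
s=shot('wrist','w1');plan((0.5765,0.082,0.25),74.4)
cv2.imwrite('pics/w1b.png',cv2.resize(s['color'][:,:,::-1],(800,600)))
print(-s['R'].T@s['t'],s['R'][2],proj(s,[sense()['tcp_pos'],[.5795,.0915,.1],[.59,.13,.1]]))
```

```text
t 2.15 tcp [0.5755 0.0841 0.2513] shift [-1.7  1.5  1.3] rot [-0.06 -0.01  0.07] F [-0.1  0.   0.1] yaw 74.47
[0.51143776 0.10050475 0.39426872] [ 0.25272823 -0.07146389 -0.96489448] [[256.1915314  241.88514778]
 [263.50205469 175.31372094]
 [305.85150793 175.07434085]]
```

View pics/w1b.png

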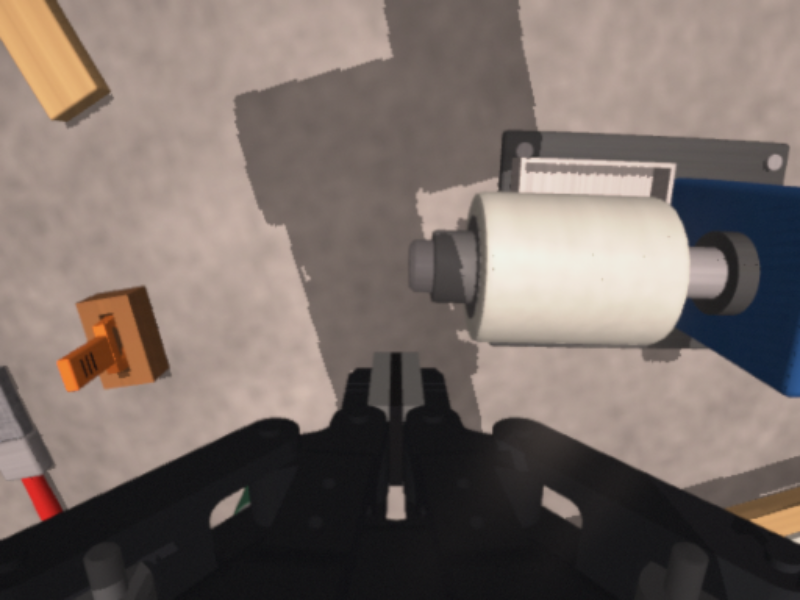

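The picture shows the roller's axle end at (409,265), the axle near the stop at (710,273) and the hub front at (433,266). The orange block corners are at about (78,303), (147,287), (169,375) and (102,387). I'll turn these into positions.

Run:
```python
from h import *
s=load('w1');w=lambda x,y:(x/1.5625-.2,y/1.5625-.2)
a=onz(s,w(411,265),.1);b=onz(s,w(708,273),.1);d=b-a;print(a,b,np.degrees(np.arctan2(d[1],d[0])))
u=d/np.linalg.norm(d);print('groove',a+.04*u, 'rollerface', onz(s,w(478,267),.12), 'hub',onz(s,w(434,266),.11))
P=[onz(s,w(*p),.03) for p in [(78,303),(147,287),(169,375),(102,387)]]
print(np.round(P,4),np.mean(P,0))
print('tabtop',[onz(s,w(*p),.093).round(4) for p in [(57,362),(69,391)]],'tabtop right',[onz(s,w(*p),.093).round(4) for p in [(94,342),(69,391),(57,362)]])
```

```text
[0.57385209 0.09238687 0.1       ] [0.62776127 0.26835013 0.1       ] 72.96670966895238
groove [0.58556918 0.13063226 0.1       ] rollerface [0.58078799 0.12878554 0.12      ] hub [0.57588344 0.10534086 0.11      ]
[[ 0.5474 -0.1671  0.03  ]
 [ 0.5506 -0.1079  0.03  ]
 [ 0.623  -0.1196  0.03  ]
 [ 0.6184 -0.1788  0.03  ]] [ 0.58486453 -0.14335579  0.03      ]
tabtop [array([ 0.5749, -0.1536,  0.093 ]), array([ 0.5966, -0.1549,  0.093 ])] tabtop right [array([ 0.5687, -0.1218,  0.093 ]), array([ 0.5966, -0.1549,  0.093 ]), array([ 0.5749, -0.1536,  0.093 ])]
```

Request:
servo_tool([
  [-3,-1,30,0,0,0],
  [-3,-1,70,0,0,0],
  [-3,-1,105,0,0,0],
  [-3,-1,121,0,0,0],
  [3,-1,121,0,0,0],
  [13,-1,121,0,0,0],
  [23,-1,121,0,0,0],
  [33,-1,121,0,0,0],
  [43,-1,121,0,0,0],
  [50,-1,121,0,0,0],
])

```text
t: 3.4
tcp_pos: [0.5896, 0.1313, 0.1307]
tool_rot: [0.797, 0.605, 0.0, 0.001]
force: [-0.7, -3.6, 1.2]
finger_gap: 0.004
```

Run:
```python
from h import *
s=shot('wrist','w2');plan((0.5927,0.1514,0.13),74.4)
cv2.imwrite('pics/w2b.png',s['color'][:,:,::-1])
```

```text
t 3.45 tcp [0.5898 0.1322 0.1306] shift [19.3 -2.3  0.6] rot [ 0.06 -0.04 -0.01] F [ 0.5 -0.7  0.7] yaw 74.39
```

View pics/w2b.png

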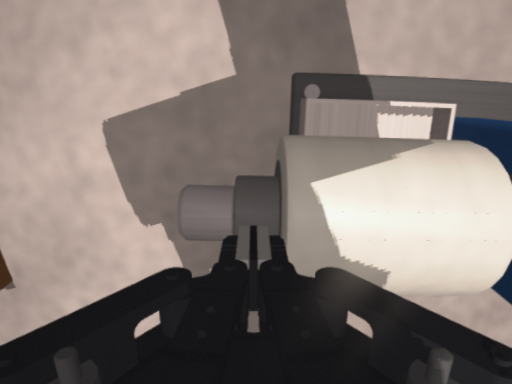

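The fingers are pushing on the roller face, which sits at column 282, and about 3.6 N was measured. The groove is still hidden, so I'll carry on.

Request:
servo_tool([
  [5,-2,0,0,0,0],
  [10,-2,0,0,0,0],
  [14,-2,0,0,0,0],
  [17,-2,0,0,0,0],
  [19,-2,0,0,0,0],
])

```text
t: 4.08
tcp_pos: [0.5924, 0.1501, 0.1302]
tool_rot: [0.797, 0.604, -0.0, 0.0]
force: [1.3, -2.5, -0.8]
finger_gap: 0.0
```

Request:
servo_tool([
  [1.5,0,0,0,0,0],
  [3,0,0,0,0,0],
  [3,0,0,0,0,0],
])

```text
t: 4.45
tcp_pos: [0.5927, 0.1514, 0.1303]
tool_rot: [0.796, 0.605, -0.001, 0.001]
force: [0.3, -6.1, 0.5]
finger_gap: -0.001
```

Request:
servo_tool([
  [1.5,0,0,0,0,0],
  [3,0,0,0,0,0],
  [3,0,0,0,0,0],
  [3,0,0,0,0,0],
])

```text
t: 4.95
tcp_pos: [0.5927, 0.1516, 0.1303]
tool_rot: [0.796, 0.605, -0.004, 0.002]
force: [-1.9, -13.5, 3.4]
finger_gap: -0.002
```

The roller has hit its stop: force is up to 13.5 N with no further travel. I'll back off, rise and look.

Request:
servo_tool([
  [-8,0,0,0,0,0],
  [-18,0,0,0,0,0],
  [-40,0,-20,0,0,0],
  [-65,0,-60,0,0,0],
  [-75,0,-90,0,0,0],
  [-75,0,-100,0,0,0],
  [-75,0,-100,0,0,0],
])

```text
t: 5.82
tcp_pos: [0.5737, 0.0841, 0.2304]
tool_rot: [0.797, 0.605, 0.0, -0.0]
force: [-0.7, 0.7, -0.1]
finger_gap: -0.001
```

Run:
```python
from h import *
s=shot('wrist','w3');plan((0.587,-0.09,0.25),83)
x0,y0=160,90;c=s['color'][y0:y0+150,x0:x0+200,::-1]
cv2.imwrite('pics/w3b.png',cv2.resize(c,(800,600),interpolation=cv2.INTER_CUBIC))
```

```text
t 5.88 tcp [0.5731 0.0842 0.2295] shift [-164.1   60.2  -20.6] rot [-0.08 -0.02 -8.6 ] F [-0.8 -0.6 -1. ] yaw 74.4
```

View pics/w3b.png

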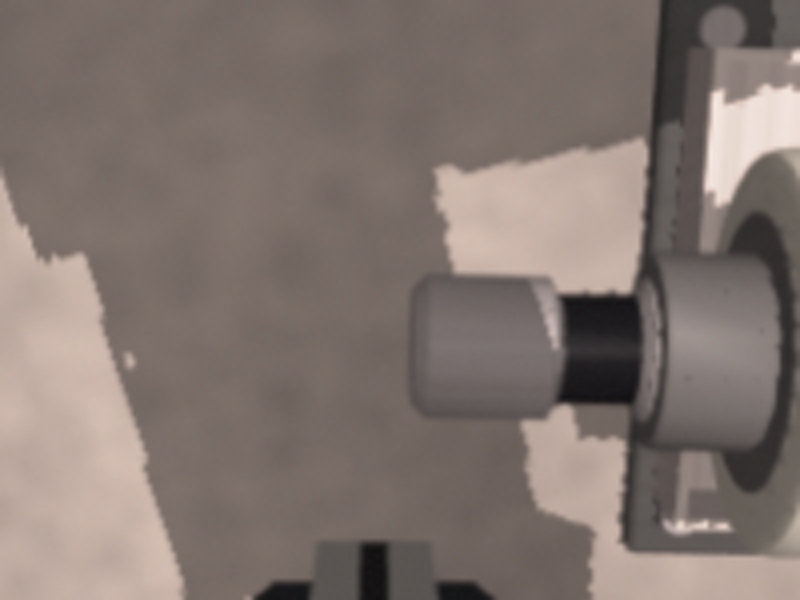

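The groove is now uncovered. It spans columns 557 to 642 of the crop, centred at (600,348); the axle tip is at (411,346).

Run:
```python
from h import *
s=load('w3');w=lambda x,y:(160+x/4-.4,90+y/4-.4)
a=onz(s,w(411,346.5),.1);g=onz(s,w(600,348),.1);h=onz(s,w(775,349),.1);print(a,g,h,np.linalg.norm(g-a))
d=h-a;print(np.degrees(np.arctan2(d[1],d[0])), 'campos',-s['R'].T@s['t'])
print('check cam vs tool: tip pix',proj(s,[[0.5731,0.0842,0.2295]]),'seen centre col',160+375/4)
```

```text
[0.573714   0.09099402 0.1       ] [0.5852369  0.13080644 0.1       ] [0.59590745 0.16809298 0.1       ] 0.04144641735239159
73.94118345289468 campos [0.50945273 0.1005836  0.37333582]
check cam vs tool: tip pix [[256.00610263 239.77801706]] seen centre col 253.75
```

Request:
servo_tool([
  [-20,7,-8,0,0,-1],
  [-55,20,-20,0,0,-3],
  [-95,35,-21,0,0,-5],
  [-130,48,-21,0,0,-7],
  [-155,57,-21,0,0,-8.6],
  [-164,60,-21,0,0,-8.6],
  [-164,60,-21,0,0,-8.6],
  [-164,60,-21,0,0,-8.6],
], gripper=40)

```text
t: 6.88
tcp_pos: [0.5869, -0.0892, 0.2508]
tool_rot: [0.749, 0.663, -0.0, -0.001]
force: [-0.5, -0.3, 0.5]
finger_gap: 0.474
```

Run:
```python
from h import *
s=shot('wrist','w4');plan((0.587,-0.15,0.25),83)
print(proj(s,[[.587,-.149,.03],[.587,-.149,.093]]))
cv2.imwrite('pics/w4b.png',cv2.resize(s['color'][:,:,::-1],(800,600),interpolation=cv2.INTER_CUBIC))
```

```text
t 6.92 tcp [ 0.587  -0.0892  0.251 ] shift [-60.3   7.4   1. ] rot [-0.05 -0.04  0.04] F [ 0.1 -0.4  0.3] yaw 83.04
[[203.08867083 166.59674201]
 [193.31066329 179.55559312]]
```

View pics/w4b.png

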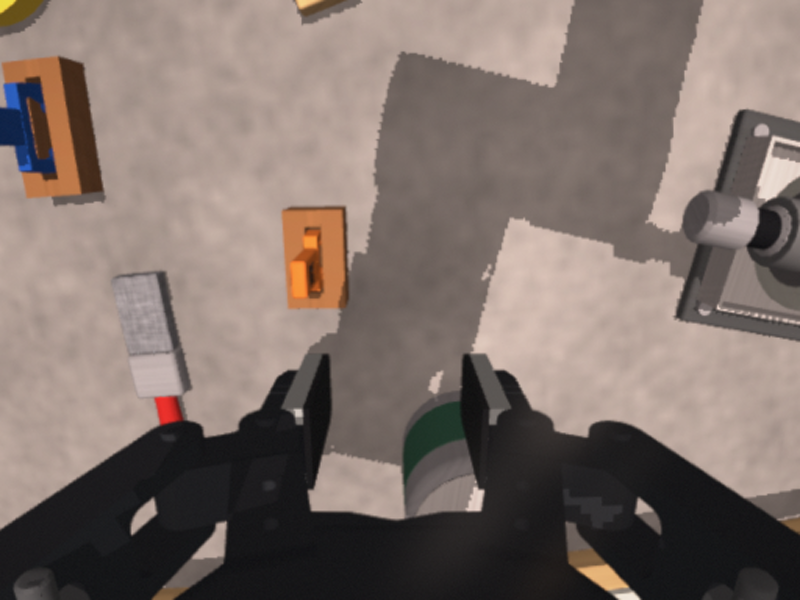

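Here the orange block's top spans (283,208) to (288,308) on its left edge. The tab top covers roughly (290–307, 262–297), and the fingers are open around column 400. I'll enlarge the tab for accuracy.

Run:
```python
from h import *
s=load('w4');x0,y0=172,124
c=s['color'][y0:y0+80,x0:x0+64,::-1]
cv2.imwrite('pics/w4c.png',cv2.resize(c,(480,600),interpolation=cv2.INTER_CUBIC))
```

```text
(no output)
```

View pics/w4c.png

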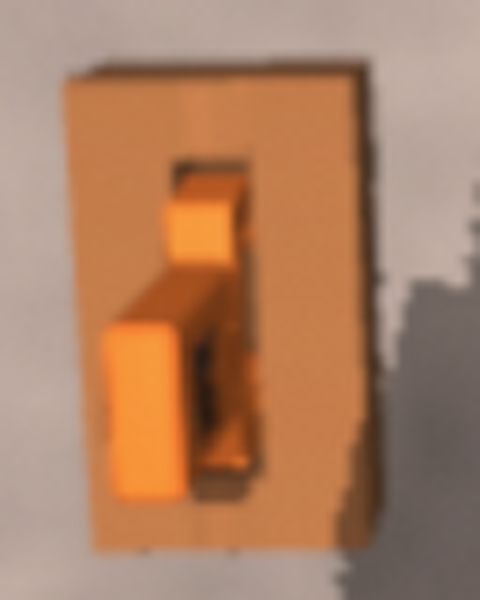

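The crop shows the tab top at (104,325), (178,325), (190,500), (115,500) and the block top at (66,80), (350,78), (366,548), (96,548).

Run:
```python
from h import *
s=load('w4');w=lambda x,y:(172+x/7.5-.43,124+y/7.5-.43)
for n,z,c in[('tab',.093,[(104,325),(178,325),(190,500),(115,500)]),('blk',.03,[(66,80),(350,78),(366,548),(96,548)])]:
    P=np.array([onz(s,w(*p),z) for p in c]);m=P.mean(0);d=P[2]+P[3]-P[0]-P[1]
    print(n,P.round(4)[:,:2].tolist(),m,'xdir deg',np.degrees(np.arctan2(d[1],d[0])),np.linalg.norm(d)/2)
m=(onz(s,w(147,412),.093))
plan((m[0],m[1],.15),83)
```

```text
tab [[0.5738, -0.1544], [0.5749, -0.145], [0.598, -0.1473], [0.5968, -0.1571]] [ 0.58588087 -0.15094807  0.093     ] xdir deg -6.248379915587263 0.02320032903099724
blk [[0.547, -0.1686], [0.5521, -0.126], [0.6253, -0.1345], [0.6201, -0.1771]] [ 0.5861319  -0.15154149  0.03      ] xdir deg -6.651511349814859 0.07365207095567816
t 6.92 tcp [ 0.587  -0.0892  0.251 ] shift [-61.4   6.3 101. ] rot [-0.05 -0.04  0.04] F [ 0.1 -0.4  0.3] yaw 83.04
```

Request:
servo_tool([
  [-30,3,10,0,0,-0.4],
  [-55,5.5,30,0,0,-0.4],
  [-61.5,6.3,60,0,0,-0.4],
  [-61.5,6.3,100,0,0,-0.4],
  [-61.5,6.3,140,0,0,-0.4],
  [-61.5,6.3,170,0,0,-0.4],
  [-61.5,6.3,190,0,0,-0.4],
  [-61.5,6.3,200,0,0,-0.4],
  [-61.5,6.3,200,0,0,-0.4],
  [-61.5,6.3,200,0,0,-0.4],
])

```text
t: 8.18
tcp_pos: [0.5868, -0.1525, 0.0523]
tool_rot: [0.747, 0.665, 0.0, 0.001]
force: [-1.0, 0.3, 0.2]
finger_gap: 0.468
```

Run:
```python
from h import *
s=shot('wrist','w5');plan((0.586,-.151,.051),83.5)
cv2.imwrite('pics/w5b.png',s['color'][:,:,::-1])
```

```text
t 8.22 tcp [ 0.5868 -0.1526  0.0524] shift [ 1.5 -1.   1.4] rot [ 0.12  0.04 -0.12] F [-0.3  0.2 -0.2] yaw 83.38
```

View pics/w5b.png

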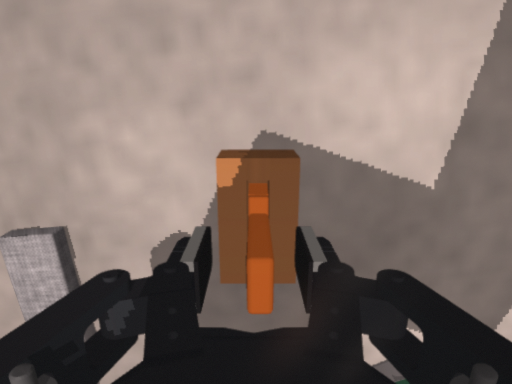

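The tab is centred at column 260, between pads at 210 and 297. That calls for a correction of about 1.5 mm to +x, then closing.

Request:
servo_tool([
  [1.5,-1,1,0,0,0],
  [1.5,-1,1,0,0,0],
  [1.5,-1,1,0,0,0],
])

```text
t: 8.6
tcp_pos: [0.5852, -0.1508, 0.0505]
tool_rot: [0.747, 0.665, 0.0, 0.0]
force: [-0.0, -0.2, 0.5]
finger_gap: 0.467
```

Request:
servo_tool([
  [0,0,0,0,0,0],
  [0,0,0,0,0,0],
  [0,0,0,0,0,0],
  [0,0,0,0,0,0],
  [0,0,0,0,0,0],
  [0,0,0,0,0,0],
  [0,0,0,0,0,0],
], gripper=0, newtons=60)

```text
t: 9.48
tcp_pos: [0.5852, -0.1508, 0.0503]
tool_rot: [0.747, 0.665, 0.0, 0.0]
force: [0.3, 0.4, 0.3]
finger_gap: 0.113
```

Request:
servo_tool([
  [0,0,-10,0,0,0],
  [0,0,-30,0,0,0],
  [0,0,-60,0,0,0],
  [0,0,-100,0,0,0],
  [0,0,-140,0,0,0],
  [0,0,-170,0,0,0],
  [0,0,-180,0,0,0],
])

```text
t: 10.35
tcp_pos: [0.5861, -0.1512, 0.2329]
tool_rot: [0.747, 0.665, 0.001, 0.002]
force: [-0.5, -0.1, -0.5]
finger_gap: 0.111
```

Run:
```python
from h import *
plan((0.5855,0.1307,.215),74);print(sense()['finger_gap'])
```

```text
t 10.35 tcp [ 0.5861 -0.1512  0.2329] shift [280.  -33.2  17.4] rot [0.25 0.07 9.37] F [-0.5 -0.1 -0.5] yaw 83.37
0.11061343285082845
```

Request:
servo_tool([
  [20,-2,0,0,0,1],
  [50,-6,0,0,0,2],
  [90,-11,0,0,0,3],
  [130,-15,0,0,0,4.5],
  [170,-20,0,0,0,6],
  [205,-24,0,0,0,7],
  [235,-28,0,0,0,8],
  [260,-31,0,0,0,9],
  [275,-32.5,8,0,0,9.4],
  [280,-33.2,16,0,0,9.4],
])

```text
t: 11.6
tcp_pos: [0.5839, 0.1316, 0.213]
tool_rot: [0.798, 0.602, -0.001, -0.0]
force: [0.7, -0.6, -0.5]
finger_gap: 0.104
```

Request:
servo_tool([
  [0,0,0,0,0,0],
  [0,0,0,0,0,0],
  [0,0,0,0,0,0],
])

```text
t: 11.98
tcp_pos: [0.5849, 0.1304, 0.2145]
tool_rot: [0.799, 0.601, 0.0, 0.0]
force: [0.1, 0.8, -1.0]
finger_gap: 0.111
```

Run:
```python
from h import *
s=shot('wrist','w6');plan((0.5855,0.1307,.156),74)
print(proj(s,[[.5855,.1307,.1],sense()['tcp_pos']]))
x0,y0=156,90;c=s['color'][y0:y0+150,x0:x0+200,::-1]
cv2.imwrite('pics/w6b.png',cv2.resize(c,(800,600),interpolation=cv2.INTER_CUBIC))
```

```text
t 12.03 tcp [0.5848 0.1305 0.2146] shift [ 0.3  0.6 58.6] rot [ 0.03 -0.   -0.08] F [ 0.6 -0.7 -0.8] yaw 73.92
[[255.54426811 183.31342118]
 [256.40923635 241.47132092]]
```

View pics/w6b.png

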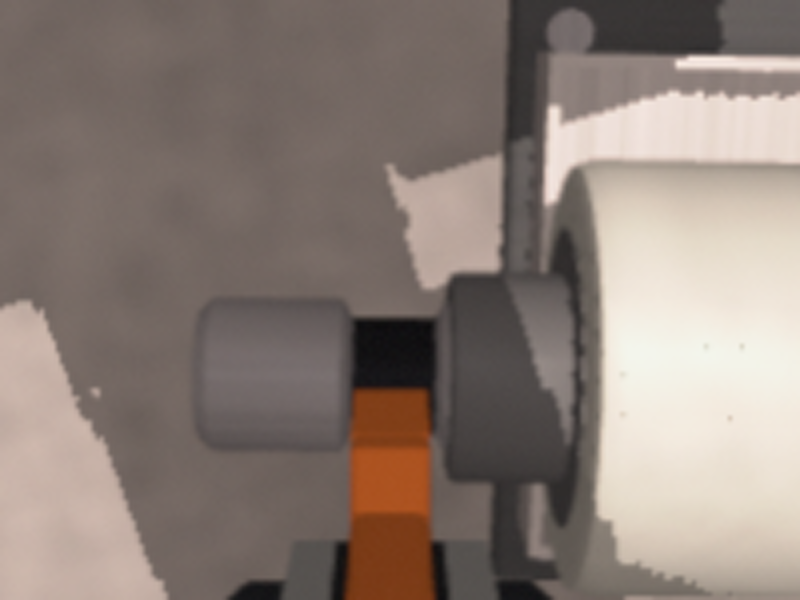

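Run:
```python
from h import *
s=load('w6');st=sense();R=Rn.from_quat(st['tool_rot']).as_matrix();p=st['tcp_pos']
f=lambda x,y,z:((proj(s,[p+R@np.array([x,y,z])/1e3])[0]-[156,90])*4+1.5).round(1)
print('pad front edge tips',f(-10,-11,0),f(10,-11,0),'back 1.5',f(0,-11,-1.5))
print('shoulder outer top',f(0,-20,7),'tab/shoulder',f(0,-12,7),'ring widest',f(0,-21.5,28),'low',f(0,-18,35))
print('tab top centre',f(0,0,-42), 'groove',f(0,0,114.6))
print('1mm',f(0,-1,0)-f(0,0,0),f(0,-1,114)-f(0,0,114))
```

```text
pad front edge tips [319.1 522.5] [487.4 522.3] back 1.5 [403.4 527. ]
shoulder outer top [402.8 432.7] tab/shoulder [402.7 494.4] ring widest [401.4 377.4] low [401.  388.6]
tab top centre [407.4 804.8] groove [398.  372.2]
1mm [ 0.  -7.6] [ 0.  -4.7]
```

The picture shows the groove floor at columns 354–435 of the crop, with the clip centred at about 391 and the axle rows at 297–450. The finger pads and clip appear about 12–15 px off their predicted places, so the wrist camera has a bias of roughly 1.5–2 mm. I'll lower until just above contact and compare clip and axle at nearly the same depth.

Request:
servo_tool([
  [0.5,-0.5,10,0,0,0],
  [0.8,-0.8,25,0,0,0],
  [0.8,-0.8,40,0,0,0],
  [0.8,-0.8,50,0,0,0],
  [0.8,-0.8,54,0,0,0],
  [0.8,-0.8,54,0,0,0],
  [0.8,-0.8,54,0,0,0],
])

```text
t: 12.9
tcp_pos: [0.5844, 0.1322, 0.1608]
tool_rot: [0.799, 0.602, 0.0, 0.0]
force: [0.1, 0.2, -1.1]
finger_gap: 0.11
```

Run:
```python
from h import *
s=shot('wrist','w7');d=shot('side','s7');plan((0.5848,0.1305,.156),74)
c=s['color'][95:245,156:356,::-1]
g=np.array([.5855,.1307,.1]);u=proj(d,[g])[0];print(u)
x0,y0=int(u[0])-25,int(u[1])-38
e=d['color'][y0:y0+60,x0:x0+50,::-1];print(x0,y0)
im=np.hstack([cv2.resize(s['color'][100:220,200:290,::-1],(450,600),interpolation=cv2.INTER_CUBIC),np.vstack([cv2.resize(e,(350,420),interpolation=cv2.INTER_CUBIC),np.zeros((180,350,3),np.uint8)])])
cv2.imwrite('pics/w7b.png',im)
```

```text
t 13.0 tcp [0.5844 0.1322 0.1609] shift [-1.5  0.9  4.9] rot [ 0.06 -0.02 -0.03] F [ 0.3 -0.3 -0.5] yaw 73.97
[242.95332463 166.51781165]
217 128
```

View pics/w7b.png

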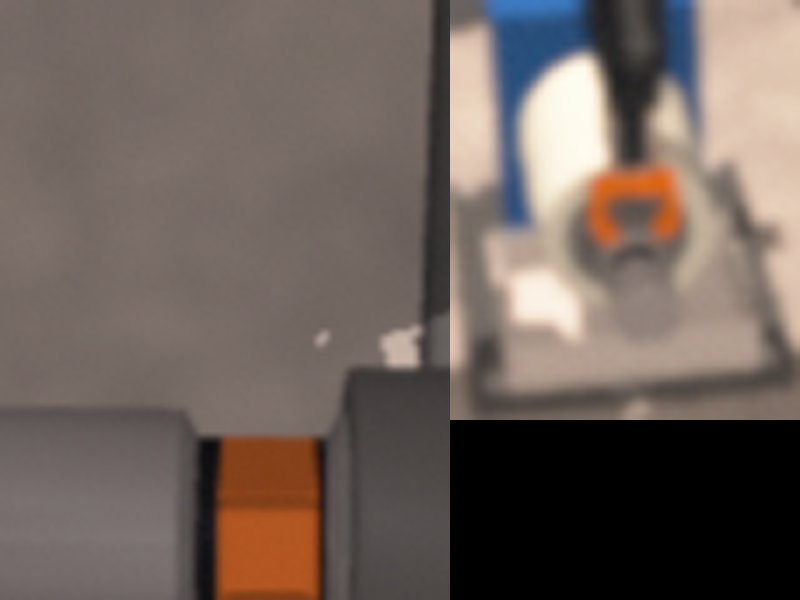

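Run:
```python
from h import *
d=load('s7');s=load('w7');st=sense();R=Rn.from_quat(st['tool_rot']).as_matrix();p=st['tcp_pos']
D=lambda X:((proj(d,[X])[0]-[217,128])*7+3+[450,0]).round(1)
W=lambda X:((proj(s,[X])[0]-[200,100])*5+2).round(1)
L=lambda x,y,z:p+R@np.array([x,y,z])/1e3
g=np.array([.5855,.1307,.1]);u=R[:,0]
print('side: bore',D(L(0,0,28)),'left/right edges',D(L(0,-20,18)),D(L(0,20,18)),'tip centre',D(g-.04*u),'tip edges',D(g-.04*u-.016*R[:,1]),D(g-.04*u+.016*R[:,1]))
print('1mm y',D(L(0,1,28))-D(L(0,0,28)))
print('wrist: shoulder',W(L(0,-20,7)),'ring',W(L(0,-21.5,28)),W(L(0,-21,33)),W(L(0,-19,37)),'pad',W(L(0,-11,0)))
e=[W(g-.02*u+.016*(np.cos(a)*-R[:,1]+np.sin(a)*np.array([0,0,1])))[1] for a in np.linspace(0,1.5,30)];print('axle edge',min(e))
e=[W(g+.012*(np.cos(a)*-R[:,1]+np.sin(a)*np.array([0,0,1])))[1] for a in np.linspace(0,1.5,30)];print('floor edge',min(e), '1mm',W(g)-W(g-R[:,1]*.001))
```

```text
side: bore [628.6 213.2] left/right edges [585.7 199.4] [669.5 190.8] tip centre [646.2 317.5] tip edges [612.4 321.1] [679.8 313.8]
1mm y [ 2.  -0.2]
wrist: shoulder [282.3 491.4] ring [280.7 422.2] [280.4 415.3] [280.2 423.4] pad [282.8 603.6]
axle edge 410.3
floor edge 439.5 1mm [0.  7.1]
```

Compared with the axle, the clip sits about 1.2 mm too far along tool +x and 2 mm too far along +y, and both cameras agree. I'll correct this and then press down in steps.

Request:
servo_tool([
  [-1.2,-2,0,0,0,0],
  [-1.2,-2,2,0,0,0],
  [-1.2,-2,5,0,0,0],
  [-1.2,-2,8,0,0,0],
  [-1.2,-2,11,0,0,0],
  [-1.2,-2,13,0,0,0],
  [-1.2,-2,15,0,0,0],
  [-1.2,-2,17,0,0,0],
  [-1.2,-2,17,0,0,0],
])

```text
t: 14.12
tcp_pos: [0.5835, 0.1316, 0.1448]
tool_rot: [0.799, 0.602, 0.002, 0.001]
force: [0.8, -0.4, 5.2]
finger_gap: 0.112
```

Request:
servo_tool([
  [0,0,2,0,0,0],
  [0,0,4,0,0,0],
  [0,0,6,0,0,0],
  [0,0,8,0,0,0],
  [0,0,8,0,0,0],
])

```text
t: 14.75
tcp_pos: [0.5837, 0.1317, 0.1369]
tool_rot: [0.799, 0.602, 0.002, 0.001]
force: [1.2, 0.1, 6.2]
finger_gap: 0.111
```

Request:
servo_tool([
  [0,0,2,0,0,0],
  [0,0,4,0,0,0],
  [0,0,6,0,0,0],
  [0,0,8,0,0,0],
  [0,0,8,0,0,0],
])

```text
t: 15.38
tcp_pos: [0.5831, 0.1313, 0.1272]
tool_rot: [0.799, 0.602, 0.001, 0.001]
force: [4.6, -1.2, -1.1]
finger_gap: 0.112
```

Request:
servo_tool([
  [0,0.7,1,0,0,0],
  [0,0.7,2,0,0,0],
  [0,0.7,2,0,0,0],
])

```text
t: 15.75
tcp_pos: [0.5832, 0.1313, 0.1271]
tool_rot: [0.799, 0.602, 0.001, 0.001]
force: [1.5, -1.3, 10.3]
finger_gap: 0.109
```

It is against a hard stop at TCP z = 0.127, as expected for a seated clip. I'll ease off, open to 24 mm and retreat upward.

Request:
servo_tool([
  [0,0,-1.5,0,0,0],
  [0,0,-1.5,0,0,0],
  [0,0,-1.5,0,0,0],
  [0,0,-1.5,0,0,0],
  [0,0,-1.5,0,0,0],
], gripper=24)

```text
t: 16.38
tcp_pos: [0.5821, 0.1314, 0.1265]
tool_rot: [0.799, 0.602, -0.0, -0.0]
force: [0.2, -0.1, -0.4]
finger_gap: 0.281
```

Request:
servo_tool([
  [0,0,-5,0,0,0],
  [0,0,-20,0,0,0],
  [0,0,-45,0,0,0],
  [0,0,-75,0,0,0],
  [-30,0,-100,0,0,0],
  [-50,0,-110,0,0,0],
  [-50,0,-110,0,0,0],
  [-50,0,-110,0,0,0],
])

```text
t: 17.38
tcp_pos: [0.5682, 0.0835, 0.2361]
tool_rot: [0.799, 0.601, -0.0, -0.001]
force: [0.3, -0.3, -0.5]
finger_gap: 0.278
```

Run:
```python
from h import *
s=shot('wrist','w8');d=shot('side','s8');plan((0.5848,0.1305,.156),74)
im=np.hstack([cv2.resize(s['color'][90:240,190:340,::-1],(450,450),interpolation=cv2.INTER_CUBIC),cv2.resize(d['color'][118:193,217:267,::-1],(300,450),interpolation=cv2.INTER_CUBIC)])
cv2.imwrite('pics/w8b.png',im)
```

```text
t 17.48 tcp [0.5682 0.0839 0.2357] shift [49.4  3.3 79.7] rot [-0.12  0.01 -0.01] F [ 0.2  0.5 -0.4] yaw 73.99
```

View pics/w8b.png

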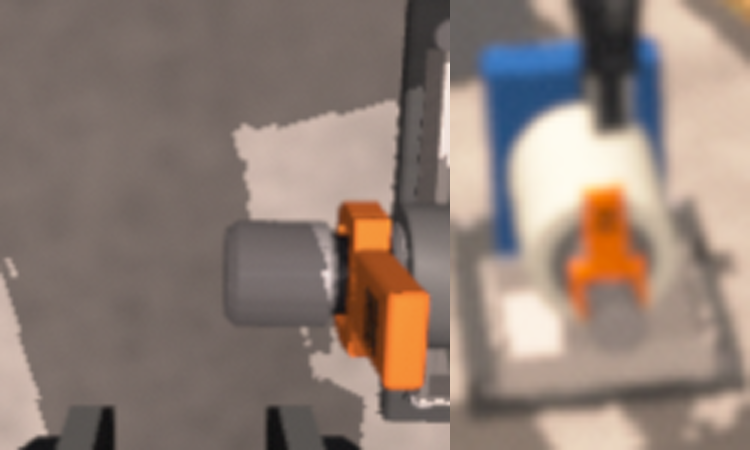

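The clip stands upright in the groove (wrist crop about (365,280)) with its jaws around the axle. The hub is still right next to the groove, the fingers are clear, and the force reading is about zero.

```bash
python3 -c "
from station import *
sign_off();print(sense()['t'])"
```

```text
the job is handed in; nothing more can be done
the job is handed in; nothing more can be done
```

I pushed the roller home and pressed the orange clip into the groove, where it seated. I then let go, backed away and handed the job in at about 17.5 s of the 58 s allowed. No verdict was reported.

- **Roller:** I pushed it until the force rose to 13.5 N with no further travel. The next picture showed the groove uncovered, and the hub was still right beside the groove in the last picture.
- **Clip:** Pressing took 5–6 N. It then snapped in and hit a hard stop of about 10 N at a tool height of 0.127 m, against 0.128 m expected for a seated clip.
- **Last checks:** The last pictures show the clip upright around the axle, with the fingers clear and the force near zero. I did not work out its final offset from the groove in millimetres.
- **Disagreements:** The top camera differed from the wrist camera by about 4 mm, and the wrist camera itself was off by roughly 1.5–2 mm. I corrected for this before pressing by comparing the clip directly with the axle.
- **Not re-checked:** I did not look again at the blue clip or the other bench items afterwards, but none of the moves went near enough to touch them.

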